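# Break down a hook's part stack and fan its washers

## Task

The parts of a swivel hook have been stacked on the bin's orange lid: take the stack apart for inspection. Set the rubber grommet upright in the middle of the round white dish; fan the three copper washers into an overlapping row along the middle of the steel tray, the smallest lying flat close to the stop bar, then the medium one leaning with its near edge on about 1 cm of the smallest, then the largest leaning in the same way on about 1 cm of the medium one; and lay the latch arm lengthwise in its two wooden rests, centred.

Things in the scene. Friction and masses are not known exactly. Their poses are not given: they have to be found in the camera images.
- grommet_mid (a point): black rubber grommet, a round plug 22 mm across and 14 mm high with a groove round its middle; the point is its centre, z its axis. It stands on top of the stack.
- small_mid (a point): small copper washer, a flat ring 34 mm across with a 12 mm hole, 10 mm thick; the point is its centre, half-way up, its z axis is the ring's axis. Second from the top of the stack, under the grommet.
- medium_mid (a point): medium copper washer, a flat ring 46 mm across with a 20 mm hole, 10 mm thick; the point is its centre, half-way up, its z axis is the ring's axis. Third in the stack, under the small washer.
- large_mid (a point): large copper washer, a flat ring 58 mm across with a 26 mm hole, 10 mm thick; the point is its centre, half-way up, its z axis is the ring's axis. Fourth in the stack, under the medium washer, on the latch arm.
- latch_mid (a point): forged steel latch arm, about 145 mm long, 14 mm thick, flat on the bin lid at the bottom of the stack. Its bar is 26 mm wide and runs along the part's x axis; a ring eye 36 mm across is at the -x end (its centre 57 mm from the point), a short crooked nose at the +x end. The point is in the middle of the bar, half-way up, close to the centre of mass. z is up.
- bin: grey parts bin with a shut orange steel lid, 180 x 130 mm (x, y), lid top 66 mm above the table; fixed, it carries the stack; the lid need not be opened. Origin under its centre on the table.
- tray: flat dark steel tray, fixed, 156 mm long (x) and 136 mm wide (y), origin under its centre on the table. Floor top 3 mm above the table, thin rims 8 mm high; a bright steel stop bar 16 mm high runs across the -x end, its inner face at x = -70 mm. The washer row starts there and runs to +x along the middle line y = 0. A washer set down with its near edge on the one before tips by itself until its far edge rests on the floor.
- dish: round shallow white enamel dish with a dark blue rim, fixed, 100 mm across, floor top 4 mm above the table, rim 8 mm high, inside 92 mm across; origin under its centre on the table.
- cradle: rest for the latch arm, fixed: a 140 x 76 mm dark base plate with two wooden rests across it at x = -50 and +50 mm (24 mm long in x each). The rests' tops, on which the arm lies along x, are 16 mm above the table; lips at both sides, 54 mm apart inside, reach 26 mm. Between the rests there is nothing but the 4 mm base plate, room for fingers. Either end of the arm may lie at either rest. Origin under its centre on the table.
There are look-alikes about, which are no part of the job. What is shaped like the part that bears latch_mid but pink is not meant.

How it is judged:
By the outcome, as a careful person would: the job done as asked, in the order asked, and still so for the second after the job is handed in, with the robot touching nothing.
It also fails if it takes over 144 s, if anything falls off the work surface, if the arm or the gripper's body presses on something with over 40 N, if the wrist force passes 120 N, or if a joint passes its speed limit or range.

## Robot

A 6-joint arm with a two-finger parallel gripper is mounted at the origin on the work surface. World frame = base frame: x ahead of the robot, y to its left, z up, the work surface at z = 0. Lengths are in m, angles in rad, forces in N, time in s.
With the tool pointing down it reaches from about 0.425 to 0.95 m from the base axis. Payload 14.7 kg.
Tool frame: the origin (TCP) lies at the very end of the fingers, on their centre line; the grasp point (between the pads) lies 19 mm behind it; z points along the fingers, y is the direction in which the jaws open and shut (so a half turn about z gives the same grasp; the last joint's range is limited). The gripper opens to 85 mm and grips with 20 to 120 N. Pads are 22 mm wide; open, the fingers measure 114 mm over their backs; the gripper's body (76 mm by 85 mm) begins 54 mm behind the grasp point. The pads swing forward as they close: fully open they stand 13 mm farther back than shut.
Start: joints at [1.093, 0.48, 1.596, -0, 1.065, -0.047], TCP at [0.271, 0.591, 0.231] pointing down, gripper open.
Joint ranges: [-2.75, 2.75], [-0.82, 2.05], [0.23, 2.67], [-1.56, 4.7], [0.09, 2.69], [-2.92, 2.92]. Speed limits (rad/s): [1.89, 1.89, 2.39, 3.01, 3.01, 3.01].

## Interface

Orientations are given as a unit quaternion [x, y, z, w].
In Python, from rig import readout, cams, manip gives the robot as it stands.
- The arm moves only by the tool arm_command, never from a script. Its argument "commands" is a list of rows, each a list of 3 entries, a list of its own where there are three numbers: the turn, a rotation vector about the tool's x, y, z in degrees, then the shift along the tool's x, y, z in m, then the finger opening in m, from 0 to 0.0854. In form: [[[wx, wy, wz], [tx, ty, tz], jaw], ...]. A call has exactly 10 rows; each row is the pose to reach, as a shift and turn from the pose measured when the call began, along the tool's axes at that moment; what a row does not reach only later rows make up. A row lasts 1/8 s, in which the tool goes at most 62.5 mm and 10.7 degrees, less where a joint would pass 70% of its speed; a pose out of reach is approached as far as the arm can. A call with a gripper value outside its range is refused whole. The fingers move at their own pace and stop on an object; "newtons" is the grip in N (left out, the last holds). Time passes only in rows, so rows that repeat a pose let the fingers close, or fill a call up. It gives the time, the measured TCP pose, the force and the opening at its end, in the units of the state.
- readout.read_state(): the state, without advancing time (a new reading comes with each control period).
- cams.capture(name): name is "side" or "top" or "wrist"; returns a dict with "color" (384x512x3 uint8, red, green, blue), "intrinsics" (3x3 intrinsics, pixels), "R" (3x3) and "t" (3): a world point X has camera coordinates R X + t; the wrist camera has in their place "hand_eye" (4x4, takes a point from camera to tool coordinates, whose origin is the TCP and whose axes are the flange's). Camera axes: x right, y down, z forward; pixel columns grow to the right and rows downward; lengths in m; the calibration is good to about 2 mm. A picture is of the moment at which its call begins: read the wrist's pose just before it. There is no depth.
- manip.close_job(): hands the job in, once; it reports no verdict.
Trained networks look in a picture, given as the dict that the camera call returned (one of the last four; its "shot" number tells which), for a name from the list of things; names that differ only in an ending like _2 or _b are one class to them, and where a whole thing is asked for, a point or a joint stands for the part that bears it (a point fixed in the world has none). Each returns a list of dicts, best first, with "confidence" (0 to 1); they miss things now and then, are a little off and sometimes report something else, mostly with a low value. They report only what shows in the picture. A call takes as long as a camera call. They do not tell look-alikes from the thing itself.
- cams.spot_in(picture, target): "uv" ([column, row] in pixels, amid what is visible of it).
- cams.regions_of(picture, target): "mask" (384x512 bool, what is visible of it) and "uv" ([column, row] in pixels, amid what is visible of it).
- cams.place_of(picture, target): "uv" ([column, row] in pixels: a listed point, or the origin of a listed thing).
The state is a dict: "clock": time; "joints": joint angles; "qd": joint speeds; "effort": joint torques, N m; "position": TCP position; "eef_rot": TCP orientation; "wrist_force": force on the tool from outside, world axes, zero at the start; "wrist_torque": the same for the moment, N m; "opening": finger opening in m.
Only numpy, scipy, OpenCV 4.12 (cv2) and the standard library are available. Lean on these libraries where they do the work, as an engineer would, in place of code of your own. Each camera call takes 0.05 s, during which the arm holds its last target. There are 200 camera calls.

## Working session

There is one attempt and no reset: what is moved stays moved. The work goes in short steps, Python scripts to look and compute and a tool call to move; the robot and the scene stay as the last step left them, time stands still between calls to the robot, and variables do not carry over. Pictures are saved under pics/ and viewed, about 12 in all and at most 16, crops included, and the job is handed in when it is done.

Besides the shell and the picture viewer there is one more tool, called after "Request:" as name([rows], argument=value, ...), one row to a line, values as JSON. arm_command: Moves the arm, as the interface text tells. Its arguments: {"type":"object","properties":{"commands":{"type":"array"},"newtons":{"type":"number"}},"required":["commands"]}

```bash
ls; mkdir -p pics; cat > h.py <<'E'
import numpy as np, cv2
from scipy.spatial.transform import Rotation as Ro
from rig import readout, cams, manip
def save(c,n): cv2.imwrite('pics/'+n,c['color'][:,:,::-1])
def ray(c,uv,st=None):
    K=np.array(c['intrinsics']); d=np.linalg.inv(K)@np.array([uv[0],uv[1],1.])
    if 'R' in c:
        R=np.array(c['R']);t=np.array(c['t']); return -R.T@t, R.T@d
    H=np.array(c['hand_eye']); Rt=Ro.from_quat(st['eef_rot']).as_matrix(); 
    return np.array(st['position'])+Rt@H[:3,3], Rt@H[:3,:3]@d
def atz(c,uv,z,st=None):
    o,d=ray(c,uv,st); return o+d*(z-o[2])/d[2]
def proj(c,X,st=None):
    K=np.array(c['intrinsics']);X=np.atleast_2d(X)
    if 'R' in c: p=X@np.array(c['R']).T+np.array(c['t'])
    else:
        H=np.array(c['hand_eye']); Rt=Ro.from_quat(st['eef_rot']).as_matrix()
        p=((X-np.array(st['position']))@Rt-H[:3,3])@H[:3,:3]
    q=p@K.T; return q[:,:2]/q[:,2:]
E
python3 - <<'E'
from h import *
np.set_printoptions(precision=4,suppress=True)
st=readout.read_state(); print(st)
t=cams.capture('top');s=cams.capture('side')
save(t,'top0.png');save(s,'side0.png')
for n in ['top','side']:
    c={'top':t,'side':s}[n]; print(n,'cam',ray(c,[256,192]))
    for k,z in dict(grommet_mid=.117,small_mid=.105,medium_mid=.095,large_mid=.085,latch_mid=.073,bin=0,tray=0,dish=0,cradle=0).items():
        for r in cams.place_of(c,k)[:3]: print(n,k,np.round(r['uv'],1),round(r['confidence'],2),atz(c,r['uv'],z))
E
```

```text
pics
{'clock': 0.0, 'joints': array([ 1.0934,  0.4809,  1.5969,  0.    ,  1.0651, -0.0466]), 'qd': array([-0.0002,  0.0012, -0.0005,  0.0002,  0.0013, -0.0011]), 'effort': array([ -0.002 , -95.0658, -43.0172,  -0.0001,   0.0124,  -0.    ]), 'position': array([0.2712, 0.5903, 0.2307]), 'eef_rot': array([ 0.2137,  0.9769, -0.0006, -0.0002]), 'wrist_force': array([ 0.9169,  0.4479, -0.3221]), 'wrist_torque': array([-0.0292, -0.0042, -0.0102]), 'opening': 0.08545681920947786}
top cam (array([0.2727, 0.1061, 1.4128]), array([ 0.1445,  0.0019, -0.9896]))
top grommet_mid [184.8 177.7] 0.5 [0.5064 0.3415 0.117 ]
top small_mid [184.9 177. ] 0.36 [0.5109 0.3434 0.105 ]
top medium_mid [184.9 176.3] 0.45 [0.5151 0.3453 0.095 ]
top large_mid [187.3 178. ] 0.51 [0.5112 0.3389 0.085 ]
top latch_mid [179.4 242.8] 0.83 [0.2965 0.3589 0.073 ]
top latch_mid [146.4 135.4] 0.81 [0.66   0.4864 0.073 ]
top latch_mid [189.7 179.6] 0.55 [0.508  0.3328 0.073 ]
top bin [187.2 182.6] 0.62 [0.5099 0.3536 0.    ]
top tray [248.5 181.9] 0.75 [0.5149 0.136  0.    ]
top dish [387.3 179.3] 0.8 [ 0.5301 -0.3602  0.   
[... 222 characters left out ...]
.9] 0.57 [0.4979 0.3356 0.105 ]
side medium_mid [242.2 235. ] 0.74 [0.5081 0.357  0.095 ]
side medium_mid [241.4 232.1] 0.42 [0.5115 0.3454 0.095 ]
side large_mid [244.8 233.8] 0.66 [0.5038 0.3389 0.085 ]
side large_mid [251.6 212.7] 0.44 [0.4962 0.245  0.085 ]
side latch_mid [316.1 325.9] 0.9 [0.3237 0.6164 0.073 ]
side latch_mid [330.5 265.9] 0.75 [0.2883 0.4291 0.073 ]
side latch_mid [243.9 241.2] 0.59 [0.5046 0.3541 0.073 ]
side bin [244.9 263.8] 0.95 [0.5033 0.3572 0.    ]
side tray [249.2 211.5] 0.94 [0.5178 0.1208 0.    ]
side dish [259.3 138.2] 0.73 [ 0.5322 -0.3724  0.    ]
side cradle [250.8 174.3] 0.94 [ 0.5362 -0.098   0.    ]
side cradle [243.6 225.6] 0.15 [0.5263 0.1926 0.    ]
```

```bash
python3 - <<'E'
import cv2
a=cv2.imread('pics/top0.png')[110:270,120:440];cv2.imwrite('pics/top0c.png',cv2.resize(a,(800,400),interpolation=cv2.INTER_CUBIC))
b=cv2.imread('pics/side0.png')[110:350,150:400];cv2.imwrite('pics/side0c.png',cv2.resize(b,(625,600),interpolation=cv2.INTER_CUBIC))
E
```

```text
(no output)
```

View pics/top0c.png

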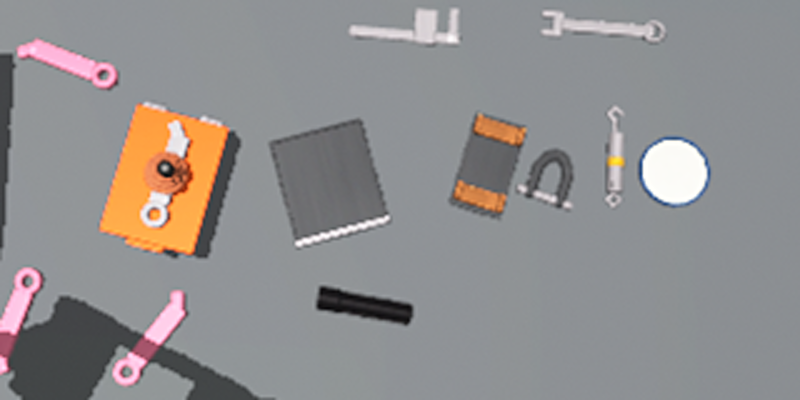

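View pics/side0c.png

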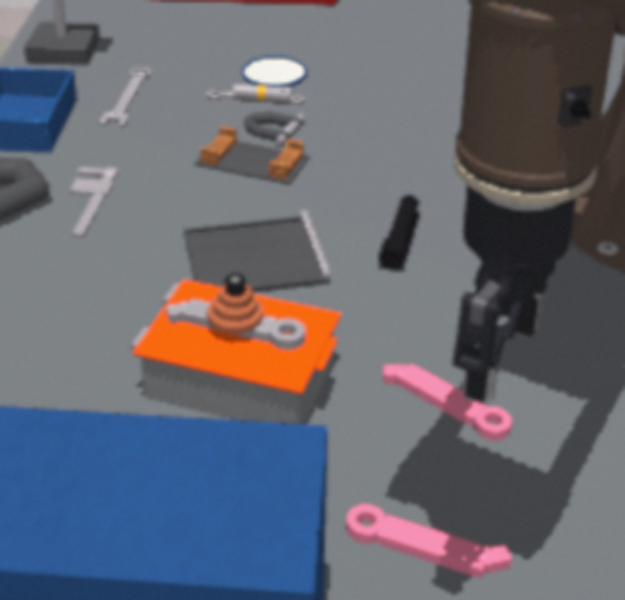

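```bash
cat >> h.py <<'E'
def rect(c,mask,z,st=None):
    cs,_=cv2.findContours(mask.astype(np.uint8),cv2.RETR_EXTERNAL,cv2.CHAIN_APPROX_NONE)
    k=max(cs,key=cv2.contourArea)[:,0,:]
    P=np.array([atz(c,p,z,st)[:2] for p in k])
    r=cv2.minAreaRect((P*1000).astype(np.float32)); return r,P
def goto(p,yaw=None,st=None):
    """yaw: world heading (deg) of jaw axis (tool y); prints turn/shift for tool-down target"""
    st=st or readout.read_state(); R0=Ro.from_quat(st['eef_rot'])
    sh=R0.inv().apply(np.array(p)-st['position']); out=[]
    y=np.degrees(np.arctan2(*R0.as_matrix()[[1,0],1]))
    if yaw is None: yaw=y
    d=(yaw-y+90)%180-90; a=np.radians(y+d)
    yv=np.array([np.cos(a),np.sin(a),0]);z=np.array([0,0,-1.]);M=np.c_[np.cross(yv,z),yv,z]
    tv=(R0.inv()*Ro.from_matrix(M)).as_rotvec(degrees=True)
    print('turn',np.round(tv,1),'shift',np.round(sh,4),'j',np.round(st['joints'],2),'yaw now',round(y,1),'clock',st['clock'])
E
python3 - <<'E'
from h import *
np.set_printoptions(precision=4,suppress=True)
t=cams.capture('top');w=cams.capture('wrist');print(w['hand_eye'],w['intrinsics'],t['intrinsics'])
for k,z in dict(bin=.066,tray=.006,cradle=.012,dish=.008).items():
    r=cams.regions_of(t,k)
    if r: print(k,r[0]['confidence'],rect(t,r[0]['mask'],z)[0])
goto([.508,.343,.30],80)
E
```

```text
[[-0.0001 -0.9578 -0.2874  0.0737]
 [ 1.      0.0001 -0.0007 -0.0004]
 [ 0.0007 -0.2874  0.9578 -0.1431]
 [ 0.      0.      0.      1.    ]] [[341.61     0.     257.1804]
 [  0.     341.61   196.7028]
 [  0.       0.       1.    ]] [[402.6009   0.     260.9362]
 [  0.     402.6009 188.913 ]
 [  0.       0.       1.    ]]
bin 0.66 ((505.1375732421875, 347.3406982421875), (134.63108825683594, 194.32489013671875), 76.14640045166016)
tray 0.55 ((514.11572265625, 128.22869873046875), (158.83990478515625, 138.21641540527344), 15.7872896194458)
cradle 0.95 ((538.8680419921875, -96.82548522949219), (75.57508850097656, 140.90394592285156), 73.24037170410156)
dish 0.94 ((535.4598999023438, -362.1855163574219), (97.67713165283203, 97.02973175048828), 0.6445294618606567)
turn [ -0.    0.  -14.7] shift [-0.3184 -0.1262 -0.0687] j [ 1.09  0.48  1.6  -0.    1.07 -0.05] yaw now 65.3 clock 1.3
```

Request:
arm_command([
  [[0,0,-5],[-0.06,-0.025,-0.02],0.085],
  [[0,0,-9.7],[-0.12,-0.05,-0.04],0.085],
  [[0,0,-9.7],[-0.18,-0.075,-0.04],0.085],
  [[0,0,-9.7],[-0.24,-0.1,-0.04],0.085],
  [[0,0,-9.7],[-0.29,-0.12,-0.04],0.085],
  [[0,0,-9.7],[-0.318,-0.126,-0.04],0.085],
  [[0,0,-9.7],[-0.318,-0.126,-0.04],0.085],
  [[0,0,-9.7],[-0.318,-0.126,-0.04],0.085],
  [[0,0,-9.7],[-0.318,-0.126,-0.04],0.085],
  [[0,0,-9.7],[-0.318,-0.126,-0.04],0.085],
], newtons=40)

```text
clock: 2.55
position: [0.5071, 0.3441, 0.2713]
eef_rot: [0.13, 0.992, 0.0, -0.0]
wrist_force: [-0.3, -0.0, -0.2]
opening: 0.0848
```

```bash
cat > look.py <<'E'
from h import *
import sys
np.set_printoptions(precision=4,suppress=True)
st=readout.read_state();w=cams.capture('wrist');save(w,sys.argv[1])
print(st['position'],st['opening'],st['wrist_force'],st['clock'])
for a in sys.argv[2:]:
    k,z=a.split('=')
    for r in cams.place_of(w,k)[:2]: print(k,np.round(r['uv'],1),round(r['confidence'],2),atz(w,r['uv'],float(z),st))
    for r in cams.regions_of(w,k)[:2]:
        q,P=rect(w,r['mask'],float(z),st);print('  mask',round(r['confidence'],2),np.round(np.r_[q[0],q[1],q[2]],1),'circ',np.round(cv2.minEnclosingCircle((P*1000).astype(np.float32))[0],1))
E
python3 look.py w1.png grommet_mid=.117 small_mid=.105 medium_mid=.095 large_mid=.085 latch_mid=.073
```

```text
[0.5071 0.3441 0.2713] 0.08479817929520865 [-0.3182 -0.0346 -0.1563] 2.55
grommet_mid [250.1 182. ] 0.72 [0.5069 0.337  0.117 ]
  mask 0.97 [507.2 337.7  21.6  24.   75.1] circ [507.1 337.3]
small_mid [252.6 182. ] 0.61 [0.5103 0.3382 0.105 ]
  mask 0.87 [506.3 339.6  33.4  32.6  56.1] circ [507.1 339. ]
medium_mid [252.2 175.9] 0.72 [0.5068 0.3387 0.095 ]
  mask 0.96 [505.9 344.   44.5  39.8  31.6] circ [507.1 341.8]
  mask 0.56 [507.4 342.3  57.4  57.5  75.1] circ [507.8 342.5]
latch_mid [409.8 255.1] 0.76 [0.6424 0.4811 0.073 ]
  mask 0.89 [356.6 337.4  21.4  21.   75.1] circ [354.3 338. ]
  mask 0.74 [640.9 481.3 129.2  32.3  70.2] circ [638.9 482.1]
```

View pics/w1.png

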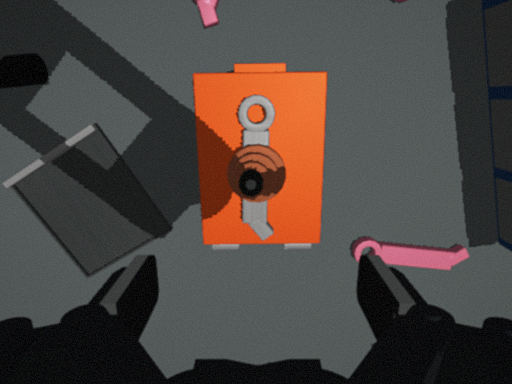

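Request:
arm_command([
  [[0,0,0],[-0.002,-0.0065,0.05],0.045],
  [[0,0,0],[-0.002,-0.0065,0.1],0.045],
  [[0,0,0],[-0.002,-0.0065,0.14],0.045],
  [[0,0,0],[-0.002,-0.0065,0.158],0.045],
  [[0,0,0],[-0.002,-0.0065,0.1588],0.04],
  [[0,0,0],[-0.002,-0.0065,0.1588],0.032],
  [[0,0,0],[-0.002,-0.0065,0.1588],0.025],
  [[0,0,0],[-0.002,-0.0065,0.1588],0.015],
  [[0,0,0],[-0.002,-0.0065,0.1588],0.01],
  [[0,0,0],[-0.002,-0.0065,0.1588],0.01],
], newtons=25)

```text
clock: 4.35
position: [0.5087, 0.337, 0.1139]
eef_rot: [0.13, 0.991, 0.001, 0.001]
wrist_force: [-0.7, -0.4, 8.6]
opening: 0.02
```

```bash
python3 - <<'E'
from h import *
st=readout.read_state();print(st['position'],st['wrist_force'],st['opening'])
c=cams.capture('side');goto([.5345,-.362,.06],60)
p=proj(c,[[.507,.338,.11]])[0].astype(int);print(p)
a=c['color'][p[1]-60:p[1]+60,p[0]-75:p[0]+75,::-1];cv2.imwrite('pics/s2.png',cv2.resize(a,(600,480),interpolation=cv2.INTER_CUBIC))
E
```

```text
[0.50874979 0.33695901 0.11394846] [-0.65512202 -0.42467554  8.57822091] 0.020046703281428987
turn [ 0.1  0.1 15. ] shift [-0.2055 -0.6686  0.0532] j [ 0.54  0.56  1.8  -0.    0.78 -0.77] yaw now 75.0 clock 4.4
[243 225]
```

View pics/s2.png

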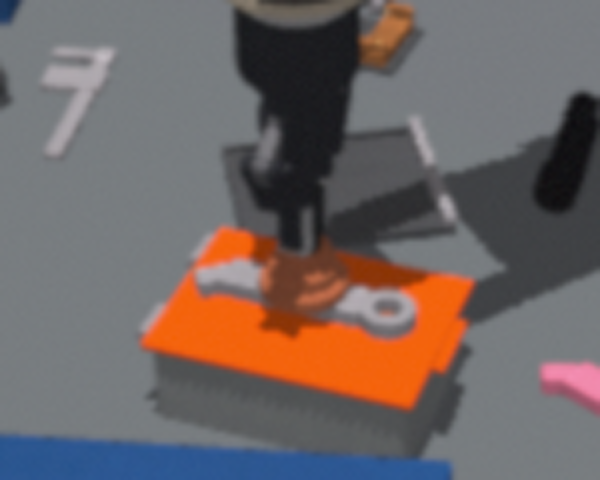

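Request:
arm_command([
  [[0,0,0],[0,0,-0.03],0.01],
  [[0,0,0],[-0.01,-0.03,-0.07],0.01],
  [[0,0,5],[-0.025,-0.08,-0.07],0.01],
  [[0,0,10],[-0.04,-0.135,-0.07],0.01],
  [[0,0,15],[-0.057,-0.19,-0.07],0.01],
  [[0,0,15],[-0.075,-0.248,-0.07],0.01],
  [[0,0,15],[-0.095,-0.305,-0.07],0.01],
  [[0,0,15],[-0.112,-0.362,-0.07],0.01],
  [[0,0,15],[-0.13,-0.42,-0.07],0.01],
  [[0,0,15],[-0.147,-0.478,-0.06],0.01],
])

```text
clock: 5.65
position: [0.5277, -0.1652, 0.1748]
eef_rot: [0.259, 0.966, 0.001, 0.002]
wrist_force: [1.3, 0.3, 0.1]
opening: 0.0201
```

```bash
python3 look.py w2.png dish=.004 cradle=.004 tray=.003; python3 -c "
from h import *
goto([.5345,-.362,.06],60)"
```

```text
[ 0.5277 -0.1652  0.1748] 0.020051264212934586 [1.2999 0.2691 0.1201] 5.65
dish [ 89.3 276.2] 0.59 [ 0.5336 -0.3688  0.004 ]
  mask 0.58 [ 528.3 -367.3   91.3  105.6    1.8] circ [ 533.  -367.1]
  mask 0.39 [539.4 -98.9  79.7 141.4  73.3] circ [539.7 -99.1]
cradle [323.5 151.1] 0.93 [ 0.5385 -0.1011  0.004 ]
  mask 0.67 [539.5 -98.9  80.  141.3  73.5] circ [539.7 -99.1]
tray [256.  264.4] 0.27 [ 0.6085 -0.2135  0.003 ]
  mask 0.72 [517.2  73.6  86.8  35.1  15.3] circ [521.6  57.5]
turn [0.1 0.1 0.1] shift [-0.106  -0.17    0.1136] j [-0.35  0.41  1.88  0.    0.84 -1.4 ] yaw now 60.1 clock 6.0
```

View pics/w2.png

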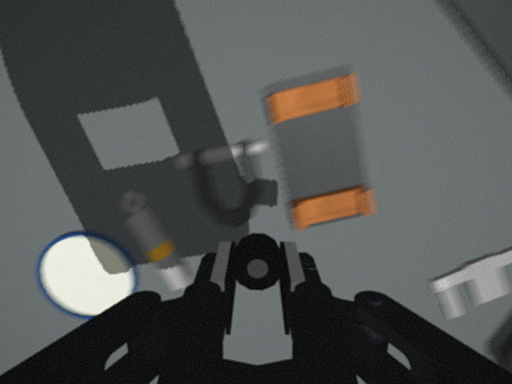

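Request:
arm_command([
  [[0,0,0],[-0.03,-0.05,0],0.01],
  [[0,0,0],[-0.06,-0.1,0],0.01],
  [[0,0,0],[-0.09,-0.14,0.0],0.01],
  [[0,0,0],[-0.106,-0.17,0.03],0.01],
  [[0,0,0],[-0.106,-0.17,0.06],0.01],
  [[0,0,0],[-0.106,-0.17,0.085],0.01],
  [[0,0,0],[-0.106,-0.17,0.085],0.01],
  [[0,0,0],[-0.106,-0.17,0.085],0.01],
  [[0,0,0],[-0.106,-0.17,0.085],0.01],
  [[0,0,0],[-0.106,-0.17,0.085],0.01],
])

```text
clock: 7.25
position: [0.5349, -0.3621, 0.0896]
eef_rot: [0.258, 0.966, 0.001, 0.002]
wrist_force: [-0.1, 0.8, 0.4]
opening: 0.0198
```

```bash
python3 look.py w3.png dish=.004 grommet_mid=.09; python3 - <<'E'
from h import *
w=cv2.imread('pics/w3.png')
st=readout.read_state();c=cams.capture('wrist')
# blue rim
hsv=cv2.cvtColor(c['color'],cv2.COLOR_RGB2HSV)
m=((hsv[...,0]>105)&(hsv[...,0]<130)&(hsv[...,1]>110)&(hsv[...,2]>40))
ys,xs=np.nonzero(m);P=np.array([atz(c,(x,y),.008,st)[:2] for x,y in zip(xs,ys)])*1000
from scipy.optimize import least_squares
s=least_squares(lambda q:np.hypot(P[:,0]-q[0],P[:,1]-q[1])-q[2],[534,-364,49],loss='soft_l1');print(len(P),s.x)
goto([s.x[0]/1000,s.x[1]/1000,.009])
E
```

```text
[ 0.5349 -0.3621  0.0896] 0.01981476824071303 [-0.1375  0.8206  0.3637] 7.25
dish [250.6 203. ] 0.78 [ 0.5322 -0.3664  0.004 ]
  mask 0.95 [ 527.  -362.9  101.5   87.5   60.7] circ [ 533.3 -366. ]
grommet_mid [256.5 260.3] 0.7 [ 0.5343 -0.3628  0.09  ]
  mask 0.93 [ 535.  -362.6   21.1   29.2   60.1] circ [ 534.8 -363. ]
1733 [ 532.28980878 -365.67426447   47.67257044]
turn [ 0.1  0.1 -0. ] shift [ 0.0001 -0.0044  0.0797] j [-0.64  0.63  1.72  0.    0.78 -1.69] yaw now 60.1 clock 7.55
```

View pics/w3.png

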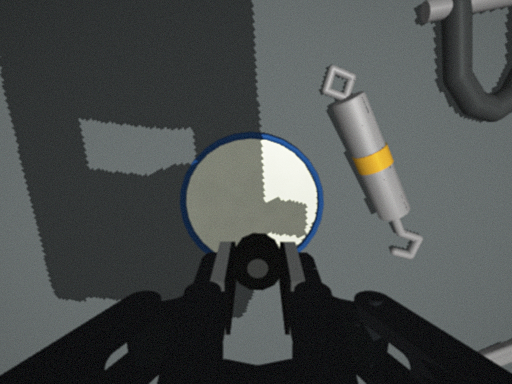

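Request:
arm_command([
  [[0,0,0],[0,-0.0044,0.03],0.01],
  [[0,0,0],[0,-0.0044,0.06],0.01],
  [[0,0,0],[0,-0.0044,0.073],0.01],
  [[0,0,0],[0,-0.0044,0.078],0.01],
  [[0,0,0],[0,-0.0044,0.0805],0.01],
  [[0,0,0],[0,-0.0044,0.0815],0.01],
  [[0,0,0],[0,-0.0044,0.0815],0.01],
  [[0,0,0],[0,-0.0044,0.0815],0.01],
  [[0,0,0],[0,-0.0044,0.0815],0.01],
  [[0,0,0],[0,-0.0044,0.0815],0.01],
])

```text
clock: 8.8
position: [0.5329, -0.3661, 0.008]
eef_rot: [0.258, 0.966, 0.001, 0.002]
wrist_force: [-0.8, 1.3, 7.2]
opening: 0.0197
```

Request:
arm_command([
  [[0,0,0],[0,0,0],0.022],
  [[0,0,0],[0,0,0],0.026],
  [[0,0,0],[0,0,0],0.032],
  [[0,0,0],[0,0,0],0.038],
  [[0,0,0],[0,0,0],0.042],
  [[0,0,0],[0,0,0],0.042],
  [[0,0,0],[0,0,0],0.042],
  [[0,0,0],[0,0,-0.03],0.05],
  [[0,0,0],[0,0,-0.08],0.07],
  [[0,0,0],[0,0,-0.14],0.085],
])

```text
clock: 10.05
position: [0.5317, -0.3656, 0.1486]
eef_rot: [0.258, 0.966, 0.001, 0.001]
wrist_force: [0.7, -0.9, 0.6]
opening: 0.0835
```

```bash
python3 look.py w4.png grommet_mid=.011 dish=.004; python3 -c "
from h import *
c=cams.capture('side')
for r in cams.place_of(c,'grommet_mid')[:1]: print(r['uv'],r['confidence'],atz(c,r['uv'],.011))
goto([.507,.341,.25],75)"
```

```text
[ 0.5317 -0.3656  0.1486] 0.08354745278515235 [ 0.6834 -0.9416  0.5878] 10.05
grommet_mid [256.7 183.7] 0.94 [ 0.5306 -0.3658  0.011 ]
  mask 0.77 [ 531.7 -365.7   21.3   23.7   60. ] circ [ 531.5 -366. ]
dish [258.8 184.9] 0.93 [ 0.5341 -0.3657  0.004 ]
  mask 0.94 [ 533.6 -366.   100.2   99.7   15. ] circ [ 533.6 -366.7]
[263.4, 136.4] 0.6 [ 0.51576952 -0.36725895  0.011     ]
turn [  0.1   0.1 -14.9] shift [ 0.3739  0.6003 -0.1022] j [-0.65  0.56  1.69  0.    0.89 -1.7 ] yaw now 60.1 clock 10.4
```

View pics/w4.png

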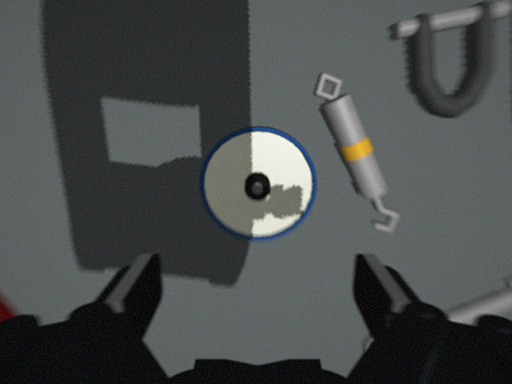

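Request:
arm_command([
  [[0,0,0],[0.02,0.03,-0.04],0.085],
  [[0,0,0],[0.05,0.08,-0.08],0.085],
  [[0,0,0],[0.08,0.13,-0.1],0.085],
  [[0,0,-5],[0.11,0.18,-0.1],0.085],
  [[0,0,-10],[0.14,0.23,-0.1],0.085],
  [[0,0,-15],[0.172,0.28,-0.1],0.085],
  [[0,0,-15],[0.205,0.33,-0.1],0.085],
  [[0,0,-15],[0.235,0.38,-0.1],0.085],
  [[0,0,-15],[0.254,0.408,-0.1],0.085],
  [[0,0,-15],[0.254,0.408,-0.1],0.085],
])

```text
clock: 11.65
position: [0.514, 0.1167, 0.2462]
eef_rot: [0.128, 0.992, 0.001, -0.0]
wrist_force: [-0.1, -0.8, -0.1]
opening: 0.085
```

```bash
python3 look.py w5.png tray=.003; python3 -c "
from h import *
goto([.507,.341,.25],75)"
```

```text
[0.514  0.1167 0.2462] 0.08497983262820472 [-0.0541 -0.8362 -0.0685] 11.65
tray [266.1 158.3] 0.95 [0.5127 0.1273 0.003 ]
  mask 0.73 [512.2 125.7 158.4 139.3  16.1] circ [511.7 125.2]
turn [ 0.1 -0.   0.1] shift [ 0.0659  0.2174 -0.003 ] j [ 0.16  0.29  1.86  0.    0.99 -1.15] yaw now 75.1 clock 11.8
```

View pics/w5.png

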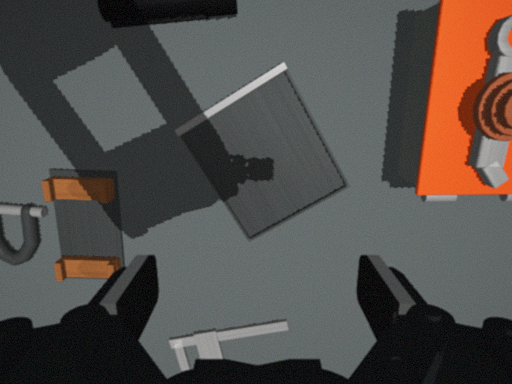

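Request:
arm_command([
  [[0,0,0],[0.015,0.05,0],0.085],
  [[0,0,0],[0.033,0.105,0],0.085],
  [[0,0,0],[0.05,0.165,0],0.085],
  [[0,0,0],[0.066,0.217,0],0.085],
  [[0,0,0],[0.066,0.217,0],0.085],
  [[0,0,0],[0.066,0.217,0],0.085],
  [[0,0,0],[0.066,0.217,0],0.085],
  [[0,0,0],[0.066,0.217,0],0.085],
  [[0,0,0],[0.066,0.217,0],0.085],
  [[0,0,0],[0.066,0.217,0],0.085],
])

```text
clock: 13.05
position: [0.5069, 0.3404, 0.2471]
eef_rot: [0.13, 0.992, 0.001, 0.0]
wrist_force: [0.3, -0.7, -0.1]
opening: 0.0853
```

```bash
python3 look.py w6.png small_mid=.105 medium_mid=.095 large_mid=.085; python3 - <<'E'
from h import *
np.set_printoptions(precision=4,suppress=True)
st=readout.read_state();c=cams.capture('wrist')
st5=dict(position=[0.514,0.1167,0.2462],eef_rot=[0.128,0.992,0.001,0])
P=np.array([atz(c,p,z,st5) for p,z in [((250,239),.008),((346,185),.008),((177,132),.016),((286,64),.016)]]);print(P)
print('yaw',np.degrees(np.arctan2(*(P[1]-P[0])[[1,0]]))-90,np.degrees(np.arctan2(*(P[3]-P[2])[[1,0]]))-90,P[:,:2].mean(0))
# fit circles to copper edges: mask copper colour overall
hsv=cv2.cvtColor(c['color'],cv2.COLOR_RGB2HSV)
a=c['color'][80:280,150:360,::-1];cv2.imwrite('pics/w6c.png',cv2.resize(a,(630,600),interpolation=cv2.INTER_CUBIC))
for z,k in((.110,'small'),(.100,'med'),(.09,'large')): print(k,proj(c,[.507,.341,z],st))
E
```

```text
[0.5069 0.3404 0.2471] 0.08532798488393993 [ 0.3177 -0.6926 -0.1362] 13.05
small_mid [252.9 185.5] 0.67 [0.5074 0.3361 0.105 ]
  mask 0.86 [507.1 338.6  33.7  32.    3.7] circ [507.  339.1]
  mask 0.53 [494.4 350.  114.6 169.9  75.7] circ [495.5 349.6]
medium_mid [257.8 182.5] 0.87 [0.5084 0.3403 0.095 ]
  mask 0.59 [508.1 340.6  44.7  46.8  75. ] circ [507.7 341. ]
  mask 0.63 [507.7 343.   58.2  57.7  28.3] circ [508.  342.5]
[[0.6026 0.0843 0.008 ]
 [0.5656 0.209  0.008 ]
 [0.4583 0.0417 0.016 ]
 [0.4214 0.1713 0.016 ]]
yaw 16.552126868471106 15.90591344606706 [0.512  0.1266]
small [[257.9624 185.4501]]
med [[257.9325 182.5311]]
large [[257.9044 179.7933]]
```

View pics/w6c.png

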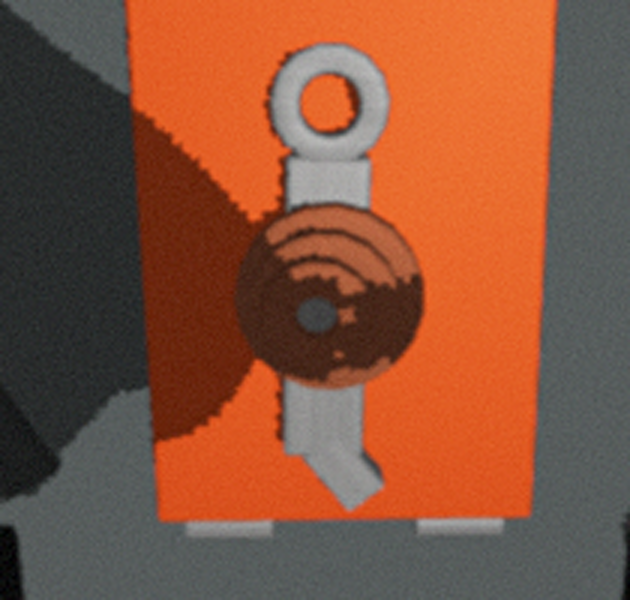

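Request:
arm_command([
  [[0,0,0],[0,-0.0014,0.05],0.06],
  [[0,0,0],[0,-0.0014,0.1],0.055],
  [[0,0,0],[0,-0.0014,0.13],0.05],
  [[0,0,0],[0,-0.0014,0.14],0.05],
  [[0,0,0],[0,-0.0014,0.1426],0.05],
  [[0,0,0],[0,-0.0014,0.1426],0.044],
  [[0,0,0],[0,-0.0014,0.1426],0.038],
  [[0,0,0],[0,-0.0014,0.1426],0.033],
  [[0,0,0],[0,-0.0014,0.1426],0.028],
  [[0,0,0],[0,-0.0014,0.1426],0.025],
], newtons=40)

```text
clock: 14.7
position: [0.5069, 0.3399, 0.1056]
eef_rot: [0.13, 0.992, 0.001, 0.001]
wrist_force: [-2.5, -0.6, 12.9]
opening: 0.031
```

Request:
arm_command([
  [[0,0,0],[0,0,-0.03],0.025],
  [[0,0,0],[0,0,-0.06],0.025],
  [[0,0,-5],[-0.003,-0.05,-0.06],0.025],
  [[0,0,-12],[-0.008,-0.11,-0.06],0.025],
  [[0,0,-20],[-0.012,-0.17,-0.06],0.025],
  [[0,0,-28],[-0.0162,-0.2308,-0.06],0.025],
  [[0,0,-31],[-0.0162,-0.2308,-0.04],0.025],
  [[0,0,-31],[-0.0162,-0.2308,-0.02],0.025],
  [[0,0,-31],[-0.0162,-0.2308,-0.02],0.025],
  [[0,0,-31],[-0.0162,-0.2308,-0.02],0.025],
])

```text
clock: 15.95
position: [0.4634, 0.1129, 0.1257]
eef_rot: [-0.14, 0.99, 0.001, 0.001]
wrist_force: [-0.7, 0.7, 0.2]
opening: 0.0307
```

```bash
python3 look.py w7.png small_mid=.105 tray=.003
```

```text
[0.4634 0.1129 0.1257] 0.030686687315258473 [-0.6503  0.7228  0.1785] 15.95
small_mid [258.8 262.2] 0.85 [0.4743 0.117  0.105 ]
  mask 0.58 [474.2 116.2  41.9  35.7  17.7] circ [474.2 116.3]
tray [256. 247.] 0.85 [0.5125 0.1261 0.003 ]
  mask 0.75 [487.5 120.5 110.2 142.2  17. ] circ [488.9 119.8]
```

View pics/w7.png

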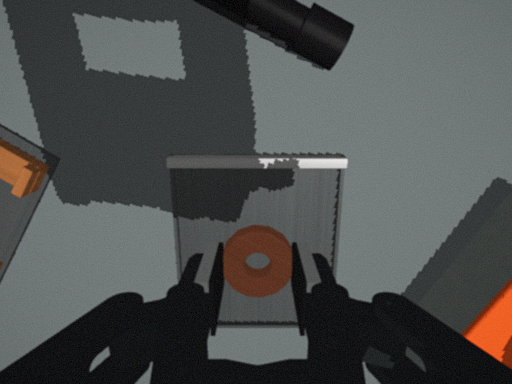

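```bash
python3 - <<'E'
from h import *
np.set_printoptions(precision=4,suppress=True)
st=readout.read_state();c=cams.capture('wrist')
f=lambda u,v,z:atz(c,(u,v),z,st)[:2]
print('washer top at z.131',f(257.5,259.5,.131),'at .125',f(258,261,.125))
for u,v in[(168,167),(257,167),(346,167)]: print('bar inner top',f(u,v,.016))
a=f(172.5,170,.008);b=f(184,300,.008);d=f(343,170,.008);e=f(331,300,.008);print('rims',a,b,d,e,'mid',(a+d)/2,(b+e)/2)
g=cv2.cvtColor(c['color'],cv2.COLOR_RGB2GRAY);print(g[150:180,215],g[150:180,300]); print(g[200,160:190],g[200,325:355])
# height of washer from side camera
s=cams.capture('side');
for z in(.11,.12,.13): print(z,proj(s,[.4634,.1129,z]))
for r in cams.place_of(s,'small_mid')[:2]: print(r)
for r in cams.regions_of(s,'small_mid')[:1]:
  ys,xs=np.nonzero(r['mask']);print(xs.min(),xs.max(),ys.min(),ys.max())
E
```

```text
washer top at z.131 [0.46   0.1121] at .125 [0.4637 0.1134]
bar inner top [0.4616 0.0427]
bar inner top [0.4431 0.107 ]
bar inner top [0.4245 0.1713]
rims [0.4652 0.045 ] [0.5764 0.0788] [0.4284 0.1724] [0.5408 0.2027] mid [0.4468 0.1087] [0.5586 0.1408]
[60 62 65 58 59 64 75 85 84 85 89 87 95 87 88 90 88 82 60 34 38 36 44 41
 37 44 41 37 35 47] [123 118  92  60  55  64  66  92 150 210 216 218 218 213 210 209 207 189
 135 103  97  93  98  96  95  99  90  92  97  95]
[55 59 55 56 61 63 59 57 59 58 62 51 38 31 37 37 28 40 37 44 40 40 37 37
 44 31 47 41 33 43] [ 98  90  95  87  92  93  95  90  96  91  88  74  46  65  84  96  98 112
 121 122 125 121 121 122 124 121 122 124 121 120]
0.11 [[267.4003 180.0385]]
0.12 [[267.4119 177.1066]]
0.13 [[267.4236 174.1524]]
{'uv': [267.5, 175.9], 'confidence': 0.39}
235 252 225 238
```

Request:
arm_command([
  [[0,0,0],[0.001,0,0.04],0.025],
  [[0,0,0],[0.001,0,0.08],0.025],
  [[0,0,0],[0.001,0,0.1],0.025],
  [[0,0,0],[0.001,0,0.108],0.025],
  [[0,0,0],[0.001,0,0.112],0.025],
  [[0,0,0],[0.001,0,0.115],0.025],
  [[0,0,0],[0.001,0,0.117],0.025],
  [[0,0,0],[0.001,0,0.117],0.025],
  [[0,0,0],[0.001,0,0.117],0.025],
  [[0,0,0],[0.001,0,0.117],0.025],
])

```text
clock: 17.65
position: [0.4629, 0.1128, 0.0087]
eef_rot: [-0.14, 0.99, 0.001, 0.002]
wrist_force: [0.3, -0.8, 7.4]
opening: 0.0314
```

Request:
arm_command([
  [[0,0,0],[0,0,0],0.033],
  [[0,0,0],[0,0,0],0.037],
  [[0,0,0],[0,0,0],0.042],
  [[0,0,0],[0,0,0],0.048],
  [[0,0,0],[0,0,0],0.055],
  [[0,0,0],[0,0,0],0.055],
  [[0,0,0],[0,0,-0.03],0.055],
  [[0,0,0],[0,0,-0.08],0.07],
  [[0,0,0],[0,0,-0.14],0.085],
  [[0,0,0],[0,0,-0.18],0.085],
])

```text
clock: 18.9
position: [0.4627, 0.1125, 0.1913]
eef_rot: [-0.14, 0.99, 0.001, 0.003]
wrist_force: [1.2, 0.3, -0.3]
opening: 0.0851
```

```bash
python3 look.py w8.png small_mid=.008 tray=.003 ; python3 - <<'E'
from h import *
np.set_printoptions(precision=4,suppress=True)
st=readout.read_state();c=cams.capture('wrist')
a=c['color'][80:280,150:360,::-1];cv2.imwrite('pics/w8c.png',cv2.resize(a,(630,600),interpolation=cv2.INTER_CUBIC))
goto([.508,.341,.25],75)
E
```

```text
[0.4627 0.1125 0.1913] 0.08509176874413578 [ 1.2126  0.2662 -0.3294] 18.9
small_mid [257.6 174.2] 0.88 [0.4645 0.1135 0.008 ]
  mask 0.68 [463.6 113.1  34.   32.4  16.1] circ [463.4 112.6]
  mask 0.79 [512.2 126.2 158.3 141.   16.1] circ [512.5 126.2]
turn [ 0.1  0.1 31.1] shift [-0.108   0.2071 -0.0615] j [ 0.17  0.29  2.04  0.    0.81 -1.68] yaw now 106.1 clock 19.2
```

View pics/w8c.png

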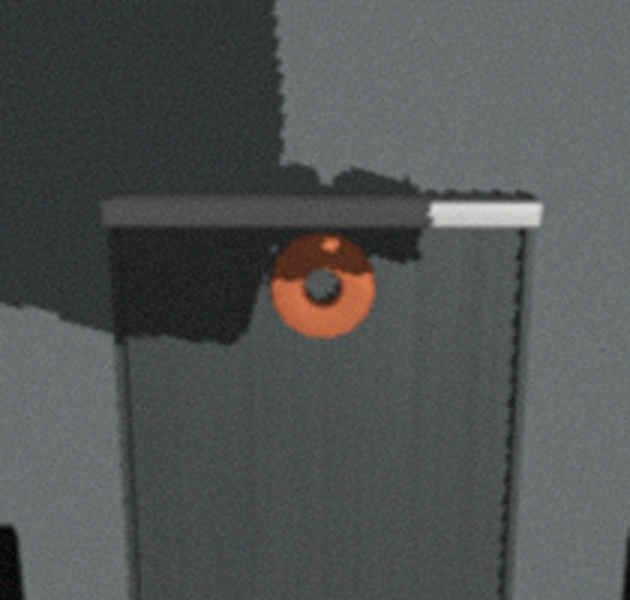

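Request:
arm_command([
  [[0,0,5],[-0.027,0.05,-0.03],0.085],
  [[0,0,10],[-0.054,0.1,-0.06],0.085],
  [[0,0,18],[-0.08,0.15,-0.06],0.085],
  [[0,0,25],[-0.1,0.19,-0.06],0.085],
  [[0,0,31],[-0.108,0.207,-0.06],0.085],
  [[0,0,31],[-0.108,0.207,-0.06],0.085],
  [[0,0,31],[-0.108,0.207,-0.06],0.085],
  [[0,0,31],[-0.108,0.207,-0.06],0.085],
  [[0,0,31],[-0.108,0.207,-0.06],0.085],
  [[0,0,31],[-0.108,0.207,-0.06],0.085],
])

```text
clock: 20.45
position: [0.5081, 0.3406, 0.2486]
eef_rot: [0.13, 0.992, 0.001, 0.001]
wrist_force: [0.3, -0.8, 0.0]
opening: 0.0853
```

```bash
cat > rings.py <<'E'
from h import *
import sys
np.set_printoptions(precision=4,suppress=True)
# fit position of ring whose top face at z with radius r: render-match of mask outline of region net
st=readout.read_state();c=cams.capture('wrist')
k,zt,ro=sys.argv[1],float(sys.argv[2]),float(sys.argv[3])
for z in (zt,zt-.005):
  for r in cams.regions_of(c,k)[:2]:
    q,P=rect(c,r['mask'],z,st);print(z,round(r['confidence'],2),np.round(np.r_[q[0],q[1]],1),'circ',[np.round(x,1) for x in cv2.minEnclosingCircle((P*1000).astype(np.float32))])
for r in cams.place_of(c,k)[:2]: print('place',r['uv'],round(r['confidence'],2),atz(c,r['uv'],zt-.005,st))
print(st['position'])
E
python3 rings.py medium_mid .1 23; python3 rings.py large_mid .09 29;python3 rings.py latch_mid .08 29
```

```text
0.1 0.8 [506.3 340.7  45.4  45.5] circ [array([506.7, 341.1]), np.float64(23.4)]
0.095 0.8 [507.5 340.4  46.2  46.3] circ [array([507.9, 340.8]), np.float64(23.8)]
place [254.0, 180.3] 0.71 [0.5075 0.3377 0.095 ]
[0.5081 0.3406 0.2486]
0.09 0.67 [506.6 342.9  56.4  57.6] circ [array([506.6, 342.7]), np.float64(29.1)]
0.08499999999999999 0.67 [507.8 342.6  57.3  58.6] circ [array([507.8, 342.5]), np.float64(29.6)]
place [253.6, 181.7] 0.53 [0.5109 0.3366 0.085 ]
[0.5081 0.3409 0.2486]
0.08 0.88 [633.8 477.1 123.4  30.7] circ [array([630.9, 478.2]), np.float64(61.7)]
0.08 0.8 [458.2 355.9  33.8  47.1] circ [array([459.3, 355.1]), np.float64(25.1)]
0.075 0.88 [637.  479.  125.4  31.2] circ [array([634. , 480.1]), np.float64(62.7)]
0.075 0.8 [458.6 355.8  34.3  47.8] circ [array([459.7, 355.1]), np.float64(25.5)]
place [419.6, 259.3] 0.76 [0.6363 0.479  0.075 ]
place [257.4, 174.2] 0.62 [0.5072 0.3414 0.075 ]
[0.508  0.341  0.2485]
```

Request:
arm_command([
  [[0,0,0],[0.001,-0.0005,0.05],0.07],
  [[0,0,0],[0.001,-0.0005,0.1],0.065],
  [[0,0,0],[0.001,-0.0005,0.14],0.062],
  [[0,0,0],[0.001,-0.0005,0.152],0.06],
  [[0,0,0],[0.001,-0.0005,0.155],0.06],
  [[0,0,0],[0.001,-0.0005,0.155],0.055],
  [[0,0,0],[0.001,-0.0005,0.155],0.05],
  [[0,0,0],[0.001,-0.0005,0.155],0.045],
  [[0,0,0],[0.001,-0.0005,0.155],0.04],
  [[0,0,0],[0.001,-0.0005,0.155],0.036],
], newtons=50)

```text
clock: 22.3
position: [0.5079, 0.3415, 0.0952]
eef_rot: [0.13, 0.992, 0.002, 0.001]
wrist_force: [-4.2, -2.2, 17.3]
opening: 0.0422
```

Request:
arm_command([
  [[0,0,0],[0,0,-0.03],0.036],
  [[0,0,0],[0,0,-0.06],0.036],
  [[0,0,-5],[-0.01,-0.05,-0.06],0.036],
  [[0,0,-12],[-0.02,-0.1,-0.06],0.036],
  [[0,0,-20],[-0.03,-0.16,-0.06],0.036],
  [[0,0,-28],[-0.0427,-0.2167,-0.05],0.036],
  [[0,0,-31],[-0.0427,-0.2167,-0.025],0.036],
  [[0,0,-31],[-0.0427,-0.2167,-0.025],0.036],
  [[0,0,-31],[-0.0427,-0.2167,-0.025],0.036],
  [[0,0,-31],[-0.0427,-0.2167,-0.025],0.036],
])

```text
clock: 23.55
position: [0.4938, 0.1218, 0.1202]
eef_rot: [-0.14, 0.99, 0.001, 0.003]
wrist_force: [-0.2, 0.5, -1.3]
opening: 0.0423
```

```bash
cat > hold.py <<'E'
from h import *
import sys
np.set_printoptions(precision=4,suppress=True)
k=sys.argv[1]
st=readout.read_state();c=cams.capture('wrist');save(c,'hold_'+k+'.png')
z=st['position'][2]
for r in cams.regions_of(c,k)[:2]:
    q,P=rect(c,r['mask'],z+.0,st);print(round(r['confidence'],2),np.round(np.r_[q[0],q[1]],1))
for r in cams.place_of(c,k)[:2]: print('place',r['uv'],round(r['confidence'],2),atz(c,r['uv'],z,st))
print(st['position'],st['eef_rot'],st['opening'])
s=cams.capture('side')
for r in cams.place_of(s,k)[:2]: print('side',r['uv'],r['confidence'],'tcp proj',proj(s,st['position'])[0])
p=proj(s,st['position'])[0].astype(int)
a=s['color'][p[1]-40:p[1]+40,p[0]-50:p[0]+50,::-1];cv2.imwrite('pics/hs_'+k+'.png',cv2.resize(a,(500,400),interpolation=cv2.INTER_CUBIC))
E
python3 hold.py medium_mid; python3 -c "
from h import *
goto([.493,.1212,.0142],106.1)"
```

```text
0.57 [494.  122.   49.3  43.6]
place [256.8, 260.7] 0.55 [0.4938 0.1216 0.1202]
[0.4938 0.1218 0.1202] [-0.1401  0.9901  0.0014  0.0026] 0.04227571521394661
side [246.5, 233.3] 0.18 tcp proj [256.6953 178.1765]
turn [0.1 0.3 0. ] shift [ 0.0009 -0.0002  0.1055] j [ 0.18  0.44  2.03  0.    0.67 -1.68] yaw now 106.1 clock 23.8
```

Request:
arm_command([
  [[0,5,0],[0.001,0,0.03],0.036],
  [[0,10,0],[0.001,0,0.06],0.036],
  [[0,16,0],[0.001,0,0.08],0.036],
  [[0,16,0],[0.001,0,0.09],0.036],
  [[0,16,0],[0.001,0,0.097],0.036],
  [[0,16,0],[0.001,0,0.1],0.036],
  [[0,16,0],[0.001,0,0.102],0.036],
  [[0,16,0],[0.001,0,0.104],0.036],
  [[0,16,0],[0.001,0,0.105],0.036],
  [[0,16,0],[0.001,0,0.105],0.036],
])

```text
clock: 25.05
position: [0.4929, 0.1214, 0.0148]
eef_rot: [-0.139, 0.981, -0.018, -0.136]
wrist_force: [0.4, -0.5, -1.1]
opening: 0.0419
```

Request:
arm_command([
  [[0,0,0],[-0.0002,0,0.0008],0.036],
  [[0,0,0],[-0.0004,0,0.0015],0.036],
  [[0,0,0],[-0.0004,0,0.0015],0.036],
  [[0,0,0],[-0.0004,0,0.0015],0.044],
  [[0,0,0],[-0.0004,0,0.0015],0.048],
  [[0,0,0],[-0.0004,0,0.0015],0.053],
  [[0,0,0],[-0.0004,0,0.0015],0.06],
  [[0,0,0],[-0.0004,0,0.0015],0.065],
  [[0,0,0],[0,0,-0.03],0.065],
  [[0,0,0],[0,0,-0.08],0.08],
])

```text
clock: 26.3
position: [0.5127, 0.127, 0.0917]
eef_rot: [-0.139, 0.981, -0.018, -0.137]
wrist_force: [0.4, 0.6, -0.4]
opening: 0.0792
```

Request:
arm_command([
  [[0,-5,0],[0,0,-0.03],0.085],
  [[0,-10,0],[0.01,0,-0.06],0.085],
  [[0,-16,0],[0.02,0,-0.08],0.085],
  [[0,-16,0],[0.02,0,-0.08],0.085],
  [[0,-16,0],[0.02,0,-0.08],0.085],
  [[0,-16,0],[0.02,0,-0.08],0.085],
  [[0,-16,0],[0.02,0,-0.08],0.085],
  [[0,-16,0],[0.02,0,-0.08],0.085],
  [[0,-16,0],[0.02,0,-0.08],0.085],
  [[0,-16,0],[0.02,0,-0.08],0.085],
])

```text
clock: 27.55
position: [0.5153, 0.1276, 0.174]
eef_rot: [-0.14, 0.99, 0.001, 0.001]
wrist_force: [0.5, 0.7, -0.5]
opening: 0.0849
```

```bash
python3 look.py w9.png small_mid=.008 medium_mid=.0142 ; python3 - <<'E'
from h import *
np.set_printoptions(precision=4,suppress=True)
st=readout.read_state();c=cams.capture('wrist')
a=c['color'][100:260,150:360,::-1];a=cv2.resize(a,(630,480),interpolation=cv2.INTER_CUBIC)
s=cams.capture('side');p=proj(s,[.48,.118,.01])[0].astype(int)
b=s['color'][p[1]-25:p[1]+25,p[0]-40:p[0]+40,::-1];b=cv2.resize(b,(160,100),interpolation=cv2.INTER_CUBIC)
a[-100:,-160:]=b
cv2.imwrite('pics/w9c.png',a)
print(st['eef_rot']);goto([.508,.342,.25],75)
E
```

```text
[0.5153 0.1276 0.174 ] 0.0849064159688558 [ 0.5405  0.7334 -0.5183] 27.55
small_mid [258.4 122.9] 0.89 [0.4675 0.1152 0.008 ]
  mask 0.87 [460.5 112.3  27.4  32.8  16.1] circ [463.  113.1]
medium_mid [253.9 154.9] 0.66 [0.495  0.1189 0.0142]
  mask 0.79 [492.7 121.9  43.7  44.2  60.4] circ [493.  121.8]
[-0.1401  0.9901  0.0013  0.0006]
turn [ 0.2  0.  31.1] shift [-0.0526  0.2082 -0.0753] j [ 0.18  0.38  1.93  0.    0.83 -1.67] yaw now 106.1 clock 27.9
```

View pics/w9c.png

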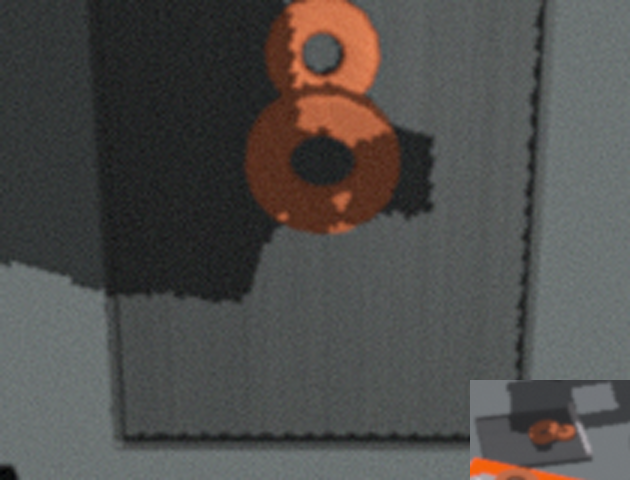

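Request:
arm_command([
  [[0,0,5],[-0.013,0.05,-0.04],0.085],
  [[0,0,10],[-0.026,0.1,-0.075],0.085],
  [[0,0,18],[-0.04,0.15,-0.075],0.085],
  [[0,0,25],[-0.05,0.19,-0.075],0.085],
  [[0,0,31],[-0.0526,0.208,-0.075],0.085],
  [[0,0,31],[-0.0526,0.208,-0.075],0.085],
  [[0,0,31],[-0.0526,0.208,-0.075],0.085],
  [[0,0,31],[-0.0526,0.208,-0.075],0.085],
  [[0,0,31],[-0.0526,0.208,-0.075],0.085],
  [[0,0,31],[-0.0526,0.208,-0.075],0.085],
])

```text
clock: 29.15
position: [0.5082, 0.3414, 0.2498]
eef_rot: [0.13, 0.992, 0.001, 0.0]
wrist_force: [0.2, 0.1, 0.3]
opening: 0.0853
```

```bash
python3 rings.py large_mid .09 29;python3 rings.py latch_mid .08 29
```

```text
0.09 0.62 [506.7 342.7  56.8  56.5] circ [array([506.8, 343. ]), np.float64(29.0)]
0.08499999999999999 0.62 [507.9 342.5  57.7  57.4] circ [array([508. , 342.7]), np.float64(29.4)]
place [256.7, 173.2] 0.92 [0.5042 0.342  0.085 ]
[0.5082 0.3414 0.2498]
0.08 0.94 [633.8 477.6 125.2  30.1] circ [array([631.7, 478.4]), np.float64(62.6)]
0.08 0.85 [458.7 355.6  34.   47.2] circ [array([459.1, 353.7]), np.float64(25.4)]
0.075 0.94 [637.  479.4 127.2  30.6] circ [array([634.8, 480.2]), np.float64(63.6)]
0.075 0.85 [459.1 355.6  34.5  48. ] circ [array([459.4, 353.6]), np.float64(25.9)]
place [259.4, 175.2] 0.98 [0.5087 0.3437 0.075 ]
place [420.0, 258.1] 0.7 [0.6357 0.4809 0.075 ]
[0.5081 0.3417 0.2497]
```

Request:
arm_command([
  [[0,0,0],[0.0014,0.001,0.05],0.08],
  [[0,0,0],[0.0014,0.001,0.1],0.078],
  [[0,0,0],[0.0014,0.001,0.15],0.075],
  [[0,0,0],[0.0014,0.001,0.168],0.075],
  [[0,0,0],[0.0014,0.001,0.1705],0.072],
  [[0,0,0],[0.0014,0.001,0.1705],0.068],
  [[0,0,0],[0.0014,0.001,0.1705],0.062],
  [[0,0,0],[0.0014,0.001,0.1705],0.057],
  [[0,0,0],[0.0014,0.001,0.1705],0.05],
  [[0,0,0],[0.0014,0.001,0.1705],0.045],
], newtons=50)

```text
clock: 30.8
position: [0.5079, 0.3441, 0.081]
eef_rot: [0.13, 0.992, 0.002, 0.001]
wrist_force: [-2.7, -2.1, 16.8]
opening: 0.0556
```

Request:
arm_command([
  [[0,0,0],[0,0,-0.03],0.045],
  [[0,0,0],[0,0,-0.07],0.045],
  [[0,0,-5],[-0.02,-0.05,-0.07],0.045],
  [[0,0,-12],[-0.04,-0.1,-0.07],0.045],
  [[0,0,-20],[-0.06,-0.15,-0.07],0.045],
  [[0,0,-28],[-0.0795,-0.197,-0.05],0.045],
  [[0,0,-31],[-0.0795,-0.197,-0.039],0.045],
  [[0,0,-31],[-0.0795,-0.197,-0.039],0.045],
  [[0,0,-31],[-0.0795,-0.197,-0.039],0.045],
  [[0,0,-31],[-0.0795,-0.197,-0.039],0.045],
])

```text
clock: 32.05
position: [0.5343, 0.1338, 0.1199]
eef_rot: [-0.14, 0.99, 0.002, 0.002]
wrist_force: [-0.1, 0.0, -1.2]
opening: 0.0551
```

```bash
python3 hold.py large_mid; python3 -c "
from h import *
goto([.5337,.1332,.0102],106.1)"
```

```text
0.98 [537.  134.9  63.2  58.5]
[0.5343 0.1338 0.1199] [-0.1402  0.9901  0.0018  0.0022] 0.05510179795708844
side [245.5, 181.5] 0.69 tcp proj [242.3219 179.8445]
turn [0.2 0.2 0. ] shift [ 0.0008 -0.0004  0.1093] j [ 0.19  0.48  1.93  0.01  0.72 -1.67] yaw now 106.1 clock 32.3
```

Request:
arm_command([
  [[0,4,0],[0.001,-0.0004,0.03],0.045],
  [[0,8,0],[0.001,-0.0004,0.06],0.045],
  [[0,12.3,0],[0.001,-0.0004,0.08],0.045],
  [[0,12.3,0],[0.001,-0.0004,0.092],0.045],
  [[0,12.3,0],[0.001,-0.0004,0.1],0.045],
  [[0,12.3,0],[0.001,-0.0004,0.104],0.045],
  [[0,12.3,0],[0.001,-0.0004,0.106],0.045],
  [[0,12.3,0],[0.001,-0.0004,0.1075],0.045],
  [[0,12.3,0],[0.001,-0.0004,0.1085],0.045],
  [[0,12.3,0],[0.001,-0.0004,0.1085],0.045],
])

```text
clock: 33.55
position: [0.5336, 0.1332, 0.0111]
eef_rot: [-0.14, 0.985, -0.013, -0.104]
wrist_force: [-0.5, -0.1, -2.9]
opening: 0.055
```

Request:
arm_command([
  [[0,0,0],[-0.0002,0,0.0008],0.045],
  [[0,0,0],[-0.0003,0,0.0014],0.045],
  [[0,0,0],[-0.0003,0,0.0014],0.045],
  [[0,0,0],[-0.0003,0,0.0014],0.056],
  [[0,0,0],[-0.0003,0,0.0014],0.06],
  [[0,0,0],[-0.0003,0,0.0014],0.065],
  [[0,0,0],[-0.0003,0,0.0014],0.072],
  [[0,0,0],[-0.0003,0,0.0014],0.076],
  [[0,0,0],[0,0,-0.03],0.078],
  [[0,0,0],[0,0,-0.08],0.08],
])

```text
clock: 34.8
position: [0.5485, 0.1373, 0.0891]
eef_rot: [-0.14, 0.984, -0.013, -0.106]
wrist_force: [1.3, -0.6, 0.4]
opening: 0.0801
```

Request:
arm_command([
  [[0,-4,0],[0,0,-0.03],0.085],
  [[0,-8,0],[0.02,0,-0.06],0.085],
  [[0,-12.3,0],[0.04,0,-0.09],0.085],
  [[0,-12.3,0],[0.04,0,-0.09],0.085],
  [[0,-12.3,0],[0.04,0,-0.09],0.085],
  [[0,-12.3,0],[0.04,0,-0.09],0.085],
  [[0,-12.3,0],[0.04,0,-0.09],0.085],
  [[0,-12.3,0],[0.04,0,-0.09],0.085],
  [[0,-12.3,0],[0.04,0,-0.09],0.085],
  [[0,-12.3,0],[0.04,0,-0.09],0.085],
])

```text
clock: 36.05
position: [0.5294, 0.1315, 0.1854]
eef_rot: [-0.14, 0.99, 0.002, 0.0]
wrist_force: [-0.1, 0.1, 0.3]
opening: 0.0849
```

```bash
python3 look.py w10.png small_mid=.008 medium_mid=.0142 large_mid=.0141; python3 - <<'E'
from h import *
np.set_printoptions(precision=4,suppress=True)
st=readout.read_state();c=cams.capture('wrist')
a=c['color'][60:260,150:360,::-1];a=cv2.resize(a,(630,600),interpolation=cv2.INTER_CUBIC)
s=cams.capture('side');p=proj(s,[.49,.118,.01])[0].astype(int)
b=s['color'][p[1]-25:p[1]+25,p[0]-40:p[0]+40,::-1];b=cv2.resize(b,(240,150),interpolation=cv2.INTER_CUBIC)
a[-150:,-240:]=b
cv2.imwrite('pics/w10c.png',a)
goto([.508,.342,.25],75)
E
```

```text
[0.5294 0.1315 0.1854] 0.08491257601497156 [-0.0753  0.0619  0.3006] 36.05
small_mid [258.2 101.9] 0.64 [0.4645 0.1141 0.008 ]
  mask 0.7 [460.1 112.1  26.4  33.4  18.3] circ [462.9 113. ]
medium_mid [256.1 136.2] 0.83 [0.4939 0.1206 0.0142]
  mask 0.85 [490.2 120.9  39.5  44.8  16.1] circ [492.3 121.5]
large_mid [256.3 179.2] 0.57 [0.5326 0.132  0.0141]
  mask 0.96 [534.3 133.2  55.6  57.1  16.1] circ [534.3 133.4]
turn [ 0.2  0.  31.1] shift [-0.038   0.2084 -0.0637] j [ 0.19  0.39  1.89  0.    0.87 -1.67] yaw now 106.1 clock 36.5
```

View pics/w10c.png

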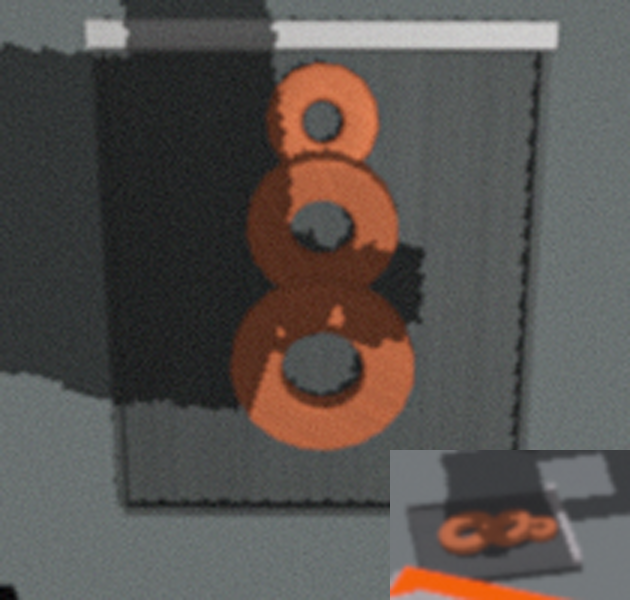

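Request:
arm_command([
  [[0,0,5],[-0.01,0.05,-0.03],0.085],
  [[0,0,10],[-0.02,0.1,-0.063],0.085],
  [[0,0,18],[-0.03,0.15,-0.063],0.085],
  [[0,0,25],[-0.036,0.19,-0.063],0.085],
  [[0,0,31],[-0.038,0.208,-0.063],0.085],
  [[0,0,31],[-0.038,0.208,-0.063],0.085],
  [[0,0,31],[-0.038,0.208,-0.063],0.085],
  [[0,0,31],[-0.038,0.208,-0.063],0.085],
  [[0,0,31],[-0.038,0.208,-0.063],0.085],
  [[0,0,31],[-0.038,0.208,-0.063],0.085],
])

```text
clock: 37.75
position: [0.5083, 0.3413, 0.2493]
eef_rot: [0.13, 0.992, 0.002, -0.0]
wrist_force: [-0.0, -0.6, -0.1]
opening: 0.0853
```

```bash
python3 rings.py latch_mid .08 29; python3 - <<'E'
from h import *
np.set_printoptions(precision=4,suppress=True)
st=readout.read_state();c=cams.capture('wrist');save(c,'w11.png')
cv2.imwrite('pics/w11c.png',cv2.resize(c['color'][80:280,150:360,::-1],(630,600),interpolation=cv2.INTER_CUBIC))
for r in cams.regions_of(c,'latch_mid'):
    ys,xs=np.nonzero(r['mask'])
    P=np.array([atz(c,(x,y),.08,st)[:2] for x,y in zip(xs,ys)])*1000
    m=P.mean(0);u,s,v=np.linalg.svd(P-m,full_matrices=False);d=v[0]*np.sign(v[0,0]);t=(P-m)@d;w=(P-m)@[-d[1],d[0]]
    print(r['confidence'],m,'axis',np.degrees(np.arctan2(d[1],d[0])),t.min(),t.max())
    if abs(m[0]-508)<40:
        ti=np.arange(-40,40,5.)
        for a in ti:
            k=(t>a)&(t<a+5);print(a+2.5,round(w[k].min(),1),round(w[k].max(),1),round(np.median(w[k]),1))
        e=P[t<t.min()+37];print('eye',cv2.minEnclosingCircle(e.astype(np.float32)))
E
```

```text
0.08 0.92 [506.5 343.   34.8 148.8] circ [array([507.3, 346.1]), np.float64(74.6)]
0.08 0.8 [361.9 338.4  14.9  16.7] circ [array([361.1, 338.4]), np.float64(10.2)]
0.075 0.92 [507.6 342.8  35.3 151.2] circ [array([508.4, 345.9]), np.float64(75.8)]
0.075 0.8 [360.7 338.   15.1  17. ] circ [array([359.9, 338.1]), np.float64(10.4)]
place [259.4, 176.0] 0.87 [0.5095 0.3432 0.075 ]
place [419.3, 257.8] 0.86 [0.635  0.4797 0.075 ]
[0.5083 0.3413 0.2493]
0.9 [635.122  480.9152] axis 66.59209158683313 -66.41011597427675 57.37121590577434
0.56 [502.0417 343.6549] axis -14.173791262254717 -68.55688574290856 78.7018731155491
-37.5 -11.8 13.4 0.8
-32.5 -12.0 12.5 0.3
-27.5 -12.1 11.6 -1.1
-22.5 -12.2 11.6 0.2
-17.5 -12.3 11.6 -0.3
-12.5 -12.4 11.6 -0.4
-7.5 -12.5 12.5 -0.5
-2.5 -12.7 11.6 -0.5
2.5 -12.8 11.6 -1.5
7.5 -12.9 11.6 0.3
12.5 -14.0 11.5 -0.7
17.5 -14.1 11.5 -1.3
22.5 -14.2 11.5 -1.3
27.5 -14.3 10.6 -1.9
32.5 -14.4 10.6 -1.9
37.5 -14.6 10.5 -2.0
eye ((455.064697265625, 356.0380554199219), 20.499759674072266)
```

View pics/w11c.png

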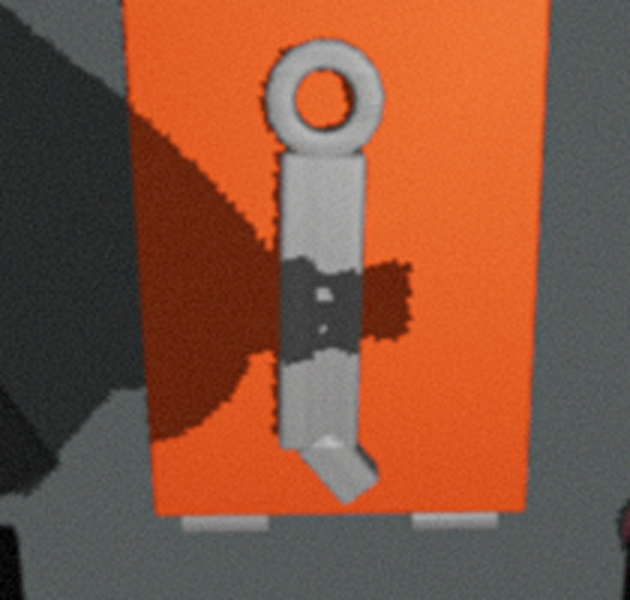

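```bash
python3 - <<'E'
from h import *
np.set_printoptions(precision=4,suppress=True)
st=readout.read_state();c=cams.capture('wrist')
f=lambda x,y:atz(c,(150+x/3,80+y/3),.08,st)[:2]
e=f(325,98);a=f(323.5,153);b=f(319,447);tip=f(348,503)
print('eye',e,'bar',a,b,'tip',tip)
d=b-a;print(np.degrees(np.arctan2(*d[::-1])),np.linalg.norm(d)); d=d/np.linalg.norm(d)
print('mid by eye',e+d*.057, 'mid by bar',(a+b)/2, np.linalg.norm((a+b)/2-e), 'eye-tip',(tip-e)@d)
d2=(b-e);print(np.degrees(np.arctan2(*d2[::-1])))
goto([.5095,.3415,.0685],74.2)
E
```

```text
eye [0.4522 0.3576] bar [0.4676 0.3531] [0.559  0.3273] tip [0.5809 0.3315]
-15.731142463937864 0.09500308326889605
mid by eye [0.507  0.3422] mid by bar [0.5133 0.3402] 0.06359151995227148 eye-tip 0.13098580481612293
-15.831713502687755
turn [ 0.2 -0.   0.9] shift [-0.0015 -0.0004  0.1808] j [ 0.54  0.41  1.67  0.    1.06 -0.77] yaw now 75.1 clock 38.1
```

Request:
arm_command([
  [[0,0,0.9],[0.0005,0.0006,0.05],0.07],
  [[0,0,0.9],[0.0005,0.0006,0.1],0.06],
  [[0,0,0.9],[0.0005,0.0006,0.15],0.05],
  [[0,0,0.9],[0.0005,0.0006,0.174],0.045],
  [[0,0,0.9],[0.0005,0.0006,0.1778],0.042],
  [[0,0,0.9],[0.0005,0.0006,0.1778],0.038],
  [[0,0,0.9],[0.0005,0.0006,0.1778],0.032],
  [[0,0,0.9],[0.0005,0.0006,0.1778],0.026],
  [[0,0,0.9],[0.0005,0.0006,0.1778],0.02],
  [[0,0,0.9],[0.0005,0.0006,0.1778],0.015],
], newtons=70)

```text
clock: 39.35
position: [0.5082, 0.343, 0.0729]
eef_rot: [0.137, 0.991, 0.002, 0.0]
wrist_force: [-2.4, -4.7, 15.8]
opening: 0.0236
```

Request:
arm_command([
  [[0,0,0],[0,0,-0.03],0.015],
  [[0,0,0],[-0.008,-0.025,-0.08],0.015],
  [[0,0,0],[-0.026,-0.075,-0.08],0.015],
  [[0,0,0],[-0.045,-0.13,-0.08],0.015],
  [[0,0,0],[-0.065,-0.185,-0.08],0.015],
  [[0,0,0],[-0.085,-0.24,-0.08],0.015],
  [[0,0,0],[-0.105,-0.295,-0.08],0.015],
  [[0,0,0],[-0.125,-0.35,-0.08],0.015],
  [[0,0,0],[-0.142,-0.4,-0.08],0.015],
  [[0,0,0],[-0.15,-0.417,-0.08],0.015],
])

```text
clock: 40.6
position: [0.5392, -0.1021, 0.1515]
eef_rot: [0.138, 0.99, 0.002, 0.001]
wrist_force: [0.3, 1.0, -4.6]
opening: 0.0233
```

Request:
arm_command([
  [[0,0,0],[0,0,0],0.015],
  [[0,0,0],[0,0,0],0.015],
  [[0,0,0],[0,0,0],0.015],
  [[0,0,0],[0,0,0],0.015],
  [[0,0,0],[0,0,0],0.015],
  [[0,0,0],[0,0,0],0.015],
  [[0,0,0],[0,0,0],0.015],
  [[0,0,0],[0,0,0],0.015],
  [[0,0,0],[0,0,0],0.015],
  [[0,0,0],[0,0,0],0.015],
])

```text
clock: 41.85
position: [0.5391, -0.1022, 0.1515]
eef_rot: [0.139, 0.99, 0.002, 0.001]
wrist_force: [-0.3, 0.6, -4.6]
opening: 0.0235
```

```bash
python3 look.py w12.png cradle=.01 latch_mid=.155; python3 -c "
from h import *
c=cams.capture('top')
for k,z in(('cradle',.012),('latch_mid',.15)):
  for r in cams.regions_of(c,k)[:3]: print(k,r['confidence'],rect(c,r['mask'],z)[0])"
```

```text
[ 0.5391 -0.1022  0.1515] 0.023544967101810647 [-0.2794  0.5683 -4.5583] 41.85
  mask 0.96 [539.9 -67.9  15.4 124.6  75.5] circ [539.4 -69.9]
latch_mid [256.7 260.7] 0.6 [ 0.5373 -0.1023  0.155 ]
  mask 0.78 [530.1 -98.   36.  130.5  76.2] circ [530.  -98.4]
cradle 0.47 ((531.6099243164062, -66.60579681396484), (24.687450408935547, 106.75935363769531), 75.00029754638672)
latch_mid 0.91 ((311.3502197265625, 514.8483276367188), (32.859317779541016, 130.34478759765625), 70.55882263183594)
latch_mid 0.63 ((643.203857421875, 463.49749755859375), (136.93576049804688, 39.91382598876953), 67.40216827392578)
latch_mid 0.54 ((289.0677795410156, 341.17071533203125), (27.29024314880371, 126.72283935546875), 53.35700607299805)
```

View pics/w12.png

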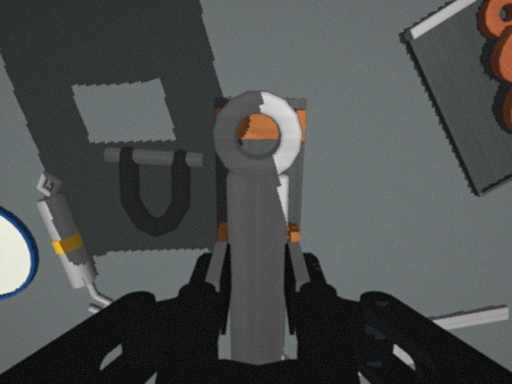

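```bash
python3 - <<'E'
from h import *
np.set_printoptions(precision=4,suppress=True)
st=readout.read_state();c=cams.capture('wrist')
f=lambda u,v,z:atz(c,(u,v),z,st)[:2]
g=cv2.cvtColor(c['color'],cv2.COLOR_RGB2GRAY).astype(int)
print('col230',g[90:106,230],'row115',g[160,208:224],g[160,294:312])
a=f(215.5,98,.004);b=f(306,98,.004);w=b-a;print('plate',a,b,np.linalg.norm(w),np.degrees(np.arctan2(w[1],w[0]))-90)
yaw=np.radians(-16.6);u=np.array([np.cos(yaw),np.sin(yaw)]);n=np.array([-u[1],u[0]])
o=(a+b)/2+.07*u;print('origin',o)
# rows at other positions
for v in(160,200):
    p=f(216,v,.004);q=f(303.5,v,.004);print(v,p,q,np.linalg.norm(q-p),'lat',((p+q)/2-o)@n)
e=f(258,136,.1586);r=f(258.5,91,.1586);print('eye',e,'far',r);P=np.array(st['position'][:2])
d=P-e;print('eye->tcp',np.linalg.norm(d),np.degrees(np.arctan2(d[1],d[0])),'far->tcp',np.linalg.norm(P-r))
# rest (-x) lips tops z .026 inner/outer: left (215..), orange block rows ~110-140
for z in(.016,.026): print(z,f(216,110,z),f(306,110,z),f(306,140,z),np.linalg.norm(f(216,110,z)-f(306,110,z)))
E
```

```text
col230 [115 114 112 109 108 118  86  83  81  71  73  77  82  83  90  86] row115 [52 54 55 54 52 54 51 45 36 35 36 36 49 58 77 81] [101  85  84  80  86  87  90  86  88  95 107 115 114 119 112 110 113 113]
plate [ 0.4618 -0.1154] [ 0.4821 -0.0443] 0.07394333737394018 -15.924869703223848
origin [ 0.539  -0.0998]
160 [ 0.5107 -0.1308] [ 0.5314 -0.0584] 0.07527316078531915 lat -9.985992492712956e-05
200 [ 0.545  -0.1419] [ 0.5664 -0.0669] 0.07793321702629337 lat 0.00040521274724333086
eye [ 0.4833 -0.0863] far [ 0.4671 -0.0815]
eye->tcp 0.05800729710064958 -15.819159584081797 far->tcp 0.07495997674914634
0.016 [ 0.4709 -0.1165] [ 0.4904 -0.048 ] [ 0.5134 -0.0536] 0.0711898017526502
0.026 [ 0.4707 -0.1153] [ 0.4896 -0.0493] [ 0.5117 -0.0546] 0.06863354257440489
```

Request:
arm_command([
  [[0,0,0.5],[0.001,0.0027,0.03],0.015],
  [[0,0,0.5],[0.001,0.0027,0.06],0.015],
  [[0,0,0.5],[0.001,0.0027,0.09],0.015],
  [[0,0,0.5],[0.001,0.0027,0.11],0.015],
  [[0,0,0.5],[0.001,0.0027,0.12],0.015],
  [[0,0,0.5],[0.001,0.0027,0.125],0.015],
  [[0,0,0.5],[0.001,0.0027,0.127],0.015],
  [[0,0,0.5],[0.001,0.0027,0.1285],0.015],
  [[0,0,0.5],[0.001,0.0027,0.129],0.015],
  [[0,0,0.5],[0.001,0.0027,0.129],0.015],
])

```text
clock: 43.55
position: [0.5395, -0.0988, 0.0229]
eef_rot: [0.143, 0.99, 0.002, 0.001]
wrist_force: [-1.2, -0.0, 1.4]
opening: 0.0236
```

Request:
arm_command([
  [[0,0,0],[0,0,0],0.025],
  [[0,0,0],[0,0,0],0.03],
  [[0,0,0],[0,0,0],0.036],
  [[0,0,0],[0,0,0],0.042],
  [[0,0,0],[0,0,0],0.045],
  [[0,0,0],[0,0,0],0.045],
  [[0,0,0],[0,0,-0.03],0.045],
  [[0,0,0],[0,0,-0.08],0.06],
  [[0,0,0],[0,0,-0.14],0.085],
  [[0,0,0],[0,0,-0.2],0.085],
])

```text
clock: 44.8
position: [0.5386, -0.0994, 0.2248]
eef_rot: [0.143, 0.99, 0.002, 0.001]
wrist_force: [1.2, -0.3, -1.1]
opening: 0.0852
```

Request:
arm_command([
  [[0,0,0],[0,0,-0.02],0.085],
  [[0,0,0],[0,0,-0.02],0.085],
  [[0,0,0],[0,0,-0.02],0.085],
  [[0,0,0],[0,0,-0.02],0.085],
  [[0,0,0],[0,0,-0.02],0.085],
  [[0,0,0],[0,0,-0.02],0.085],
  [[0,0,0],[0,0,-0.02],0.085],
  [[0,0,0],[0,0,-0.02],0.085],
  [[0,0,0],[0,0,-0.02],0.085],
  [[0,0,0],[0,0,-0.02],0.085],
])

```text
clock: 46.05
position: [0.5385, -0.0995, 0.2448]
eef_rot: [0.143, 0.99, 0.002, 0.001]
wrist_force: [0.8, -0.0, -0.0]
opening: 0.0853
```

```bash
python3 look.py w13.png cradle=.012 latch_mid=.026 small_mid=.008 medium_mid=.0142 large_mid=.0141 grommet_mid=.011; python3 - <<'E'
import cv2,numpy as np
a=cv2.imread('pics/w13.png');cv2.imwrite('pics/w13c.png',cv2.resize(a[60:360],(800,469),interpolation=cv2.INTER_CUBIC))
E
```

```text
[ 0.5385 -0.0995  0.2448] 0.08528238742912321 [ 0.7586 -0.0014 -0.0032] 46.05
cradle [ 38.  221.7] 0.6 [ 0.5328 -0.3654  0.012 ]
cradle [452.9  81.1] 0.57 [0.5134 0.1213 0.012 ]
  mask 0.77 [ 530.1 -123.5   31.6  137.7   76.9] circ [ 531.  -119.7]
latch_mid [256.8 163.9] 0.93 [ 0.5368 -0.0991  0.026 ]
  mask 0.69 [539.7 -97.3  34.1 148.6  74.4] circ [539.9 -96.6]
  mask 0.51 [ 529.9 -349.    93.3   96.7   61.3] circ [ 527.9 -350.6]
small_mid [438.6  37.3] 0.61 [0.4672 0.1147 0.008 ]
  mask 0.89 [460.5 112.2  28.6  35.2  21.8] circ [463.  113.3]
medium_mid [449.5  62.1] 0.63 [0.4936 0.1191 0.0142]
medium_mid [ 38.1 222.8] 0.17 [ 0.5337 -0.3642  0.0142]
  mask 0.8 [490.2 121.2  39.5  48.2  15.6] circ [492.4 121.9]
large_mid [469.1  96.2] 0.73 [0.5331 0.1347 0.0141]
large_mid [ 37.  222.7] 0.26 [ 0.5333 -0.3655  0.0141]
  mask 0.76 [533.6 133.4  55.4  58.3  44.4] circ [533.3 133.7]
grommet_mid [ 36. 224.] 0.97 [ 0.5349 -0.3697  0.011 ]
  mask 0.74 [ 531.1 -366.8   21.8   30.9   20.9] circ [ 531.3 -366.6]
  mask 0.61 [534.7 135.1  56.6  57.4  65.2] circ [533.4 135.6]
```

View pics/w13.png

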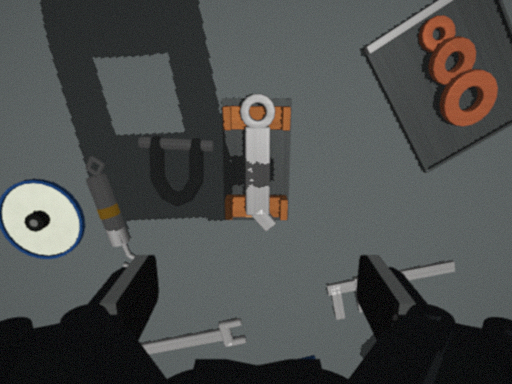

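```bash
python3 - <<'E'
from h import *
np.set_printoptions(precision=4,suppress=True)
st=readout.read_state();c=cams.capture('wrist')
f=lambda u,v,z:atz(c,(u,v),z,st)[:2]
g=cv2.cvtColor(c['color'],cv2.COLOR_RGB2GRAY).astype(int)
print(g[92:104,280],g[214:226,240],g[214:226,280],g[145,216:230],g[145,282:298])
t=f(257,97.8,.004);b=f(257,220.3,.004);print('plate ends',t,b,np.linalg.norm(b-t),(t+b)/2)
l=f(223,158,.004);r=f(290.5,158,.004);print('width',np.linalg.norm(l-r),(l+r)/2)
e=f(258,111,.03);far=f(258,94,.03);print('eye',e,far);u=np.array([np.cos(np.radians(-16.3)),np.sin(np.radians(-16.3))])
print('mid',e+.057*u, far+.075*u)
E
```

```text
[102 101 100  99 102  98  83  81  77  83  83  83] [113 117 136 104  65  65  89 105 104  99  97 101] [ 69  77  81  80  83  91  89  98 104  99 100  95] [50 51 42 48 50 44 43 29 29 31 44 71 77 72] [ 79  78  74  73  75  75  76  82  96  99 100  98 102  98  98  98]
plate ends [ 0.4717 -0.0796] [ 0.6069 -0.1195] 0.1409947307005389 [ 0.5393 -0.0996]
width 0.07657736625209724 [ 0.5345 -0.0985]
eye [ 0.484  -0.0823] [ 0.4681 -0.0776]
mid [ 0.5387 -0.0983] [ 0.5401 -0.0987]
```

```bash
python3 -c "
from rig import manip; print(manip.close_job())"
```

```text
the job is handed in; nothing more can be done
None
```

The stack is apart and every part is where you asked. I handed the job in at about 46 s on the robot clock, well under the 144 s limit.

- **Grommet:** it stands upright in the dish, within about 2 mm of the middle. An early side-camera reading put it about 16 mm off in x. I set that reading aside because the wrist views and picture all showed it centred.
- **Washers:** the small one lies flat with a gap of roughly 2–4 mm to the stop bar. The medium leans on the small and the large leans on the medium. From the centre spacings of 31 mm and 43 mm, each overlaps by about 1 cm, and the row is on the middle line to within about 1 mm.
- **Latch arm:** it lies along the cradle in both rests, with its middle about 1 mm from the cradle's centre and its direction within about 1° of the cradle's.

The last wrist picture showed all five parts in place with the gripper clear. In that picture the cradle network reported the dish, the tray and an off-centre region instead of the cradle. I measured the cradle's centre from its plate edges instead; they came out at 141 x 77 mm against the stated 140 x 76 mm. The highest wrist force I read was about 18 N.

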